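# Scan the badge order and hold the badge press on its third click

## Robot

A 7-joint arm with a two-finger parallel gripper is mounted at the origin on the work surface. World frame = base frame: x ahead of the robot, y to its left, z up, the work surface at z = 0. Lengths are in m, angles in rad, forces in N, time in s.
With the tool pointing down it reaches from about 0.4 to 0.875 m from the base axis. Payload 6.5 kg.
Tool frame: the origin (TCP) lies midway between the tips of the shut fingers; the grasp point (between the pads) lies 19 mm behind it; y points along the fingers, z is the direction in which the jaws open and shut, and the axes are right-handed (so a half turn about y gives the same grasp; the last joint's range is limited). The gripper opens to 88 mm and grips with 3 to 60 N. Pads are 18 mm wide; open, the fingers measure 123 mm over their backs; the gripper's body (75 mm by 187 mm) begins 45 mm behind the grasp point.
Start: joints at [-1.212, 0.536, -0.004, 1.538, 0.003, 1.067, -0.071], TCP at [0.268, 0.592, 0.239] pointing down, gripper open.
Joint ranges: [-2.7, 2.7], [-0.37, 2.16], [-1.27, 1.26], [0.24, 2.4], [-1.31, 4.45], [0.19, 1.91], [-2.76, 2.76]. Speed limits (rad/s): [2.39, 2.39, 3.14, 3.14, 3.14, 3.14, 3.14].

## Interface

Orientations are given as a unit quaternion [x, y, z, w].
In Python, from rig import ctrl, planner, cams gives the robot as it stands. Calls block until the motion is done:
- ctrl.move_ptp(position, orientation): joint-space move of the TCP to a pose.
- ctrl.move_linear(position, rotation=None, max_speed=0.15, force_limit=None): straight line of the TCP; rotation=None keeps the orientation; max_speed is the mean speed in m/s. With force_limit (N) it stops when the force on the tool has changed by that much, and returns True; else False.
- ctrl.set_joints(angles): joint-space move.
- ctrl.gripper_to(opening): opening from 0.0 (shut) to 1.0 (fully open); the grip force is fixed at half the most; returns when the fingers have stopped.
- ctrl.wait(seconds).
- planner.ik(position, orientation): joint angles nearest the present ones, or None.
- ctrl.get_obs(): the state.
- cams.camera(name): name is "scene" or "top" or "wrist"; returns a dict with "frame" (480x640x3 uint8, red, green, blue), "vfov" (degrees; the focal length in pixels is half the picture's height over the tangent of half this angle, whatever the lens; pixels are square), "cx", "cy" (the principal point, pixels), "R" (3x3) and "t" (3): a world point X has camera coordinates R X + t; the wrist camera has in their place "T_tool_cam" (4x4, takes a point from camera to tool coordinates, whose origin is the TCP and whose axes are the tool frame's). Camera axes: x right, y down, z forward; pixel columns grow to the right and rows downward; lengths in m; the calibration is good to about 2 mm. A picture is of the moment at which its call begins: read the wrist's pose just before it. There is no depth.
A pose or a line that the arm cannot do raises ctrl.IKError and nothing moves.
- ctrl.close_job(): hands the job in, once; it reports no verdict.
The state is a dict: "time_s": time; "joint_positions": joint angles; "joint_vel": joint speeds; "joint_torque": joint torques, N m; "ee_pos": TCP position; "tool_rot": TCP orientation; "wrist_force": force on the tool from outside, world axes, zero at the start; "ft_torque": the same for the moment, N m; "gripper_width": opening from 0.0 (shut) to 1.0 (fully open).
Only numpy, scipy, OpenCV 4.12 (cv2) and the standard library are available. Lean on these libraries where they do the work, as an engineer would, in place of code of your own. Each camera call takes 0.05 s, during which the arm holds its last target.

## Task

Make the badge on the blue order: lift the hand scanner out of its cradle, point its window straight down at the code on the blue-framed order card from about 7 cm above it and keep it steady there for two seconds, then stand the scanner back in its cradle and let go of it. Then press the badge press's red-padded spring lever down past its first two clicks to the third, and finish the program while still holding it down there, because it springs back up if released. Do not knock the mug, the bottles or the marker about.

Things in the scene. Friction and masses are not known exactly. Their poses are not given: they have to be found in the camera images.
- scanner: loose stick-shaped hand scanner, about 0.11 to 0.22 kg, standing upright, window down, in its cradle. Origin: centre of the window on its underside; z points up along the stick, so it reads along -z. Black head 44 (x) x 36 (y) mm from z = 0 to 45 mm; yellow handle 32 (x) x 28 (y) mm from z = 43 to 150 mm, with a black cap at the top (a good height to grip: z = 115 mm)
- cradle: fixed grey open-topped pocket, 66 (x) x 58 (y) mm outside and 46 mm high, on a 90 mm square foot; pocket inside 56 (x) x 48 (y) mm, its floor 5 mm above the table, rim at 46 mm. Origin: centre of the underside, on the table. The scanner stands in it with the same axes
- order_blue_code (a point): centre of the 40 mm square black-and-white code on the blue-framed order card (the one to scan), on its top face, 8 mm above the table. The card lies flat and fixed, 85 (x) x 110 (y) mm; z up
- order_yellow_code (a point): the same point on the yellow-framed order card of the same size, a different order, not the wanted one; the two cards change places
- press: fixed blue bench press for button badges, lever towards the robot. Origin: centre of the underside of its base, 220 (x) x 120 (y) x 20 mm; x points from the lever's pad to the column. The column and cheeks are at x = 47 to 103 mm, y = -31 to 31 mm, up to 248 mm high. The lever's pivot runs along y at x = 75, z = 220 mm; the ram and the die with the white badge are at x = 10 mm
- lever_pad (a point): centre of the top of the lever's red palm pad, a flat disc of 60 mm diameter and 16 mm thickness, on a 20 mm wide steel lever; it moves with the lever. It lies 180 mm from the pivot along the lever and 20 mm above the lever's centre line, 287 mm above the table at rest and about 191 mm at the third click
- lever (a joint): lever angle (rad), growing as it is pressed down: 0 at rest, pointing 0.27 above level towards the robot. Clicks at 0.18, 0.36 and 0.54; on the third (green mark on the plate at its left) from 0.49, end stop at 0.575. A spring always returns it to 0: pressing the pad takes about 6 N at first, up to 14 N at the humps between clicks, 12 N to hold the third
- coffee_mug: loose white mug, 80 mm wide, 85 mm high, handle towards its +y; origin at the centre of its underside; leave it alone
- juice: loose amber juice bottle with a red cap, 56 mm wide, 150 mm high; origin at the centre of its underside; leave it alone
- marker: loose black and blue marker pen lying on the table, 130 (along x) x 14 x 14 mm; origin at the centre of its underside; leave it alone
- water: loose green glass water bottle with a blue cap, 64 mm wide, 210 mm high; origin at the centre of its underside; leave it alone

How it is judged:
By the outcome, as a careful person would: the job done as asked, in the order asked, and still so for the second after the job is handed in, while the arm keeps its last pose, push and grip.
It also fails if it takes over 64 s, if anything falls off the work surface, if the arm or the gripper's body presses on something with over 40 N, if the wrist force passes 120 N, or if a joint passes its speed limit or range.

## Working session

There is one attempt and no reset: what is moved stays moved. The work goes in short steps, each a Python script; the robot and the scene stay as the last script left them, time stands still between calls to the robot, and variables do not carry over. Pictures are saved under pics/ and viewed, and the job is handed in when it is done.

```bash
ls; mkdir -p pics
python3 - <<'E'
from rig import ctrl, planner, cams
import cv2, numpy as np
o=ctrl.get_obs()
for k,v in o.items(): print(k,np.round(v,3))
for n in ["scene","top","wrist"]:
    c=cams.camera(n)
    cv2.imwrite(f"pics/{n}0.png",c["frame"][:,:,::-1])
    print(n,{k:(np.round(v,4).tolist()) for k,v in c.items() if k!="frame"})
E
```

```text
pics
time_s 0.0
joint_positions [-1.212  0.537 -0.004  1.539  0.003  1.067 -0.071]
joint_vel [ 0.     0.001 -0.002 -0.001  0.    -0.    -0.   ]
joint_torque [ 0.0000e+00 -5.7100e+01  9.9100e-01 -2.5159e+01 -5.6000e-02  1.8000e-02
  0.0000e+00]
ee_pos [0.268 0.592 0.238]
tool_rot [ 0.692 -0.149  0.149 -0.691]
wrist_force [0.422 0.944 0.31 ]
ft_torque [-0.026 -0.041  0.033]
gripper_width 0.997
scene {'vfov': 43.7132, 'cx': 317.3309, 'cy': 234.6863, 'R': [[-0.6444, 0.7645, -0.0159], [0.4725, 0.3817, -0.7944], [-0.6012, -0.5195, -0.6072]], 't': [0.3774, -0.1153, 1.5027]}
top {'vfov': 46.2307, 'cx': 306.9399, 'cy': 242.9545, 'R': [[-0.0034, -1.0, -0.006], [-0.9824, 0.0044, -0.1869], [0.187, 0.0053, -0.9824]], 't': [-0.0446, 0.5605, 1.2742]}
wrist {'vfov': 68.5843, 'cx': 320.122, 'cy': 240.5419, 'T_tool_cam': [[-0.0002, 0.9501, 0.312, -0.0819], [-0.0008, -0.312, 0.9501, -0.147], [1.0, -0.0001, 0.0008, -0.0], [0.0, 0.0, 0.0, 1.0]]}
```

View pics/scene0.png

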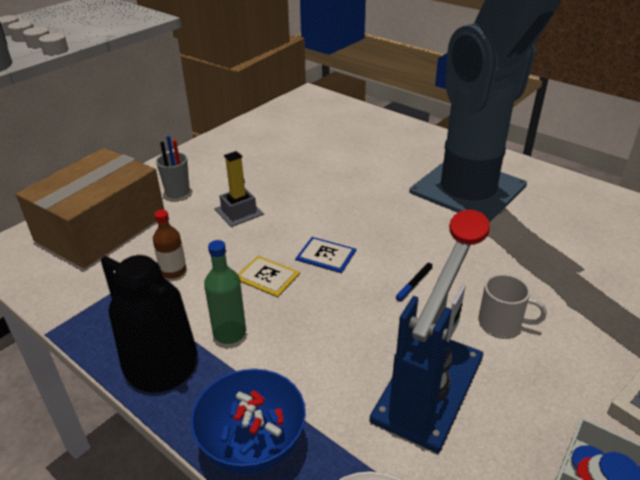

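View pics/top0.png

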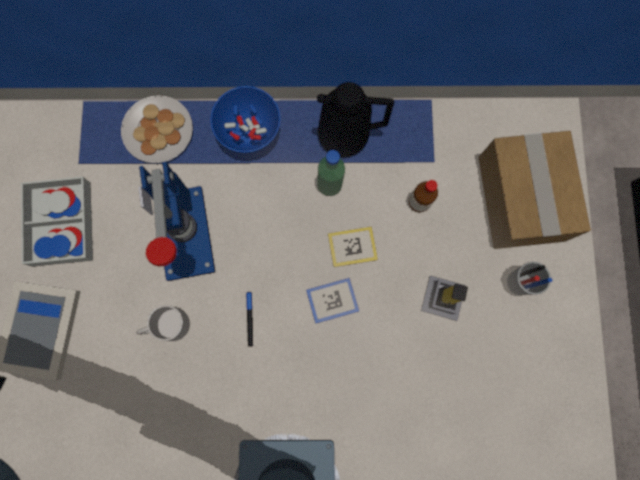

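View pics/wrist0.png

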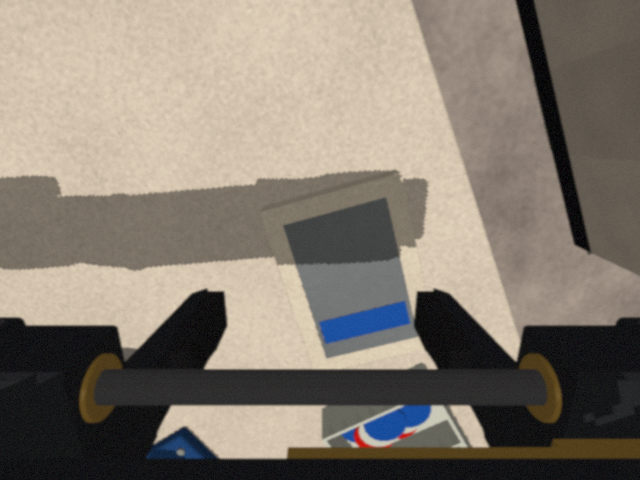

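The top view shows the scanner and cradle at about (445,297), the blue card at (332,300), the yellow card at (353,246), the press pad at (161,251), the mug at (168,323) and the marker at (249,318). The scene view shows the same objects, with the scanner handle at (236,180), the blue card at (326,253) and the pad at (469,227). Next I'll write helpers and measure.

```bash
cat > h.py <<'E'
import numpy as np, cv2
from scipy.spatial.transform import Rotation as Rot
def K(c):
    f=240/np.tan(np.radians(c["vfov"])/2); return f,c["cx"],c["cy"]
def ext(c,obs=None):
    if "R" in c: return np.array(c["R"]),np.array(c["t"])
    T=np.array(c["T_tool_cam"]); W=np.eye(4); W[:3,:3]=Rot.from_quat(obs["tool_rot"]).as_matrix(); W[:3,3]=obs["ee_pos"]
    M=np.linalg.inv(W@T); return M[:3,:3],M[:3,3]
def proj(c,E,X):
    f,cx,cy=K(c); R,t=E; p=R@np.asarray(X)+t; return np.array([cx+f*p[0]/p[2],cy+f*p[1]/p[2]])
def ray(c,E,uv):
    f,cx,cy=K(c); R,t=E; d=R.T@np.array([(uv[0]-cx)/f,(uv[1]-cy)/f,1]); return -R.T@t,d/np.linalg.norm(d)
def plane(c,E,uv,z):
    o,d=ray(c,E,uv); return o+d*(z-o[2])/d[2]
def tri(rays):
    A=sum(np.eye(3)-np.outer(d,d) for o,d in rays); b=sum((np.eye(3)-np.outer(d,d))@o for o,d in rays)
    X=np.linalg.solve(A,b); return X,[np.linalg.norm((np.eye(3)-np.outer(d,d))@(X-o)) for o,d in rays]
def blobs(mask,mina=20):
    n,l,s,ce=cv2.connectedComponentsWithStats(mask.astype(np.uint8))
    return [(s[i,4],ce[i].round(1).tolist(),s[i,:4].tolist(),l==i) for i in range(1,n) if s[i,4]>=mina]
def hsv(fr): return cv2.cvtColor(fr,cv2.COLOR_RGB2HSV)
def rect(m):
    cs,_=cv2.findContours(m.astype(np.uint8),cv2.RETR_EXTERNAL,cv2.CHAIN_APPROX_NONE); return cv2.minAreaRect(max(cs,key=cv2.contourArea))
def down(yaw):  # tool y = -Z ; tool z (jaw) along world yaw
    z=np.array([np.cos(yaw),np.sin(yaw),0]); y=np.array([0,0,-1.]); x=np.cross(y,z)
    return Rot.from_matrix(np.stack([x,y,z],1)).as_quat()
E
cat > m1.py <<'E'
from rig import cams
from h import *
C={n:cams.camera(n) for n in ("scene","top")}
cv2.imwrite("pics/a.png",np.hstack([cv2.resize(C["top"]["frame"][230:340,300:480,::-1],None,fx=2.2,fy=2.2,interpolation=2),cv2.resize(C["scene"]["frame"][140:250,200:370,::-1],None,fx=2.2,fy=2.2,interpolation=2)])[:, :800])
cv2.imwrite("pics/b.png",np.hstack([cv2.resize(C["top"]["frame"][140:350,120:270,::-1],None,fx=2.5,fy=2.5,interpolation=2),cv2.resize(C["scene"]["frame"][200:410,370:520,::-1],None,fx=2.5,fy=2.5,interpolation=2)])[:, :800])
for n,c in C.items():
    H=hsv(c["frame"]); h,s,v=[H[...,i].astype(int) for i in range(3)]
    for nm,m in [("yellow",(h>18)&(h<32)&(s>150)),("red",((h<6)|(h>174))&(s>170)&(v>90)),("blue",(h>105)&(h<125)&(s>110)&(v>70))]:
        for a,ce,bb,mm in blobs(m,25): print(n,nm,a,ce,bb,[np.round(q,1).tolist() for q in rect(mm)])
E
python3 m1.py
```

```text
scene yellow 567 [235.4, 178.6] [227, 158, 19, 42] [[235.9, 178.6], [41.0, 15.2], 84.1]
scene yellow 356 [268.2, 279.8] [238, 256, 61, 40] [[267.3, 275.8], [55.9, 30.5], 21.4]
scene red 91 [160.2, 213.4] [154, 209, 13, 9] [[160.0, 213.0], [8.0, 12.0], 90.0]
scene red 956 [469.4, 224.8] [450, 210, 40, 31] [[469.5, 225.0], [30.0, 39.0], 90.0]
scene red 131 [255.8, 398.7] [248, 391, 16, 15] [[256.2, 398.8], [13.6, 13.3], 18.4]
scene red 93 [239.7, 412.3] [234, 406, 12, 14] [[239.7, 412.4], [7.4, 14.3], 24.0]
scene red 61 [279.4, 415.8] [276, 409, 7, 15] [[279.2, 415.9], [14.3, 4.8], 80.5]
scene red 91 [255.0, 425.5] [250, 418, 11, 15] [[254.8, 425.4], [6.3, 15.2], 26.6]
scene red 198 [583.4, 469.6] [577, 458, 15, 22] [[583.5, 469.0], [21.3, 13.1], 84.6]
scene blue 282 [325.2, 260.0] [296, 238, 60, 34] [[325.5, 254.1], [54.5, 26.2], 15.9]
scene blue 144 [216.3, 245.8] [209, 241, 16, 11] [[216.5, 246.0], [10.0, 15.0], 90.0]
scene blue 106 [403.9, 291.2] [397, 284, 15, 15] [[403.8, 291.3], [5.7, 17.7], 45.0]
scene blue 16809 [204.7, 403.4] [46, 295, 325, 185] [[212.1, 397.4], [331.2, 127.6
[... 1627 characters left out ...]
, 6, 22] [[165.6, 172.5], [21.1, 4.3], 86.6]
top blue 69 [142.8, 177.0] [140, 167, 6, 22] [[142.9, 177.3], [21.2, 3.3], 80.5]
top blue 247 [173.3, 207.0] [167, 187, 13, 39] [[174.0, 205.5], [38.6, 9.3], 81.6]
top blue 1357 [199.2, 236.1] [185, 187, 29, 89] [[194.8, 231.0], [86.3, 25.3], 81.1]
top blue 215 [68.1, 210.1] [49, 198, 31, 20] [[66.1, 211.4], [13.4, 33.1], 60.0]
top blue 745 [55.3, 246.9] [34, 235, 49, 23] [[57.8, 245.7], [21.3, 48.1], 86.1]
top blue 112 [170.9, 273.3] [165, 264, 17, 16] [[172.2, 271.3], [15.3, 14.3], 76.0]
top blue 71 [248.7, 301.2] [247, 293, 5, 17] [[249.0, 301.0], [16.0, 4.0], 90.0]
top blue 523 [39.0, 308.1] [18, 300, 43, 18] [[39.1, 308.1], [41.7, 12.7], 8.7]
```

View pics/a.png

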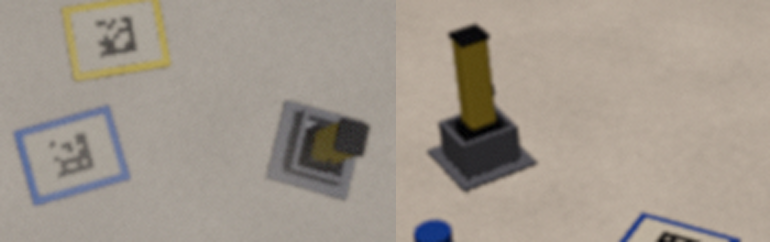

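View pics/b.png

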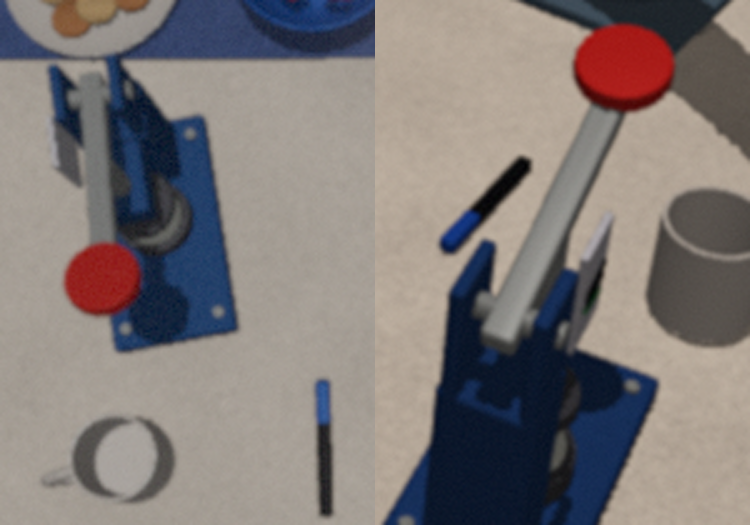

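```bash
cat > m2.py <<'E'
from rig import cams,planner,ctrl
from h import *
C={n:cams.camera(n) for n in ("scene","top")}; E={n:ext(C[n]) for n in C}
def P(s,t,name):
    X,r=tri([ray(C["scene"],E["scene"],s),ray(C["top"],E["top"],t)]); print(name,X.round(4),np.round(r,4)); return X
P((469.4,224.8),(160.9,251.2),"redpad")
P((325.5,254.1),(332,300.5),"bluecode")
P((267.3,275.8),(352.8,246),"yellow")
# dark blobs for scanner cap
for n,(x0,y0,x1,y1) in {"scene":(205,140,275,240),"top":(415,265,475,325)}.items():
    H=hsv(C[n]["frame"])[y0:y1,x0:x1]; 
    for a,ce,bb,mm in blobs((H[...,2]<45),8): print(n,"dark",a,ce[0]+x0,ce[1]+y0,bb, rect(mm))
c=C["top"]
for uv in [(332,300.5),(352.8,246)]: print("plane",plane(c,E["top"],uv,.008).round(4))
# blue card frame in top with looser threshold
H=hsv(c["frame"]); h,s,v=[H[...,i].astype(int) for i in range(3)]
for nm,m in [("b",(h>100)&(h<130)&(s>60)&(v>70)),("y",(h>15)&(h<35)&(s>90)&(v>70))]:
  for a,ce,bb,mm in blobs(m,60):
    if 300<ce[0]<470 and 215<ce[1]<330:
        r=rect(mm); print(nm,a,ce,r); 
        pts=[plane(c,E["top"],p,.008) for p in cv2.boxPoints(r)]; print(np.round(pts,4).tolist(), np.mean(pts,0).round(4))
E
python3 m2.py
```

```text
redpad [0.501  0.2353 0.2848] [0.0004 0.0004]
bluecode [ 0.4292 -0.1071  0.0056] [0.0011 0.0011]
yellow [ 0.5608 -0.158   0.005 ] [0.0008 0.0008]
scene dark 93 232.6 156.2 [20, 12, 16, 9] ((27.70000457763672, 16.100000381469727), (6.957010269165039, 14.546476364135742), 71.56504821777344)
scene dark 127 236.4 198.0 [20, 52, 25, 12] ((32.24109649658203, 57.79041290283203), (9.683341979980469, 23.972816467285156), 83.9909896850586)
scene dark 343 238.2 209.5 [16, 59, 34, 21] ((32.36438751220703, 69.33950805664062), (33.35871505737305, 19.64665985107422), 1.7899105548858643)
top dark 11 441.0 290.2 [25, 23, 4, 6] ((25.700000762939453, 25.100000381469727), (2.236067771911621, 5.813776969909668), 26.56505012512207)
plane [ 0.4284 -0.1061  0.008 ]
plane [ 0.5608 -0.1583  0.008 ]
b 303 [330.3, 301.2] ((331.95281982421875, 300.0849304199219), (33.92805862426758, 44.367462158203125), 74.05460357666016)
[[0.4541, -0.0439, 0.008], [0.4832, -0.1468, 0.008], [0.4048, -0.1677, 0.008], [0.3763, -0.0658, 0.008]] [ 0.4296 -0.106   0.008 ]
y 397 [352.8, 246.6] ((352.32427978515625, 246.44595336914062), (33.86618423461914, 44.223323822021484), 80.53767395019531)
[[0.5925, -0.0976, 0.008], [0.6102, -0.2048, 0.008], [0.5272, -0.2162, 0.008], [0.5098, -0.1102, 0.008]] [ 0.5599 -0.1572  0.008 ]
y 156 [448.4, 296.2] ((448.4741516113281, 296.4396667480469), (16.413307189941406, 14.70632266998291), 66.80140686035156)
[[0.4482, -0.3616, 0.008], [0.462, -0.3947, 0.008], [0.4258, -0.4083, 0.008], [0.4121, -0.3753, 0.008]] [ 0.437 -0.385  0.008]
```

The crops show the cradle foot clearly in the top view, with corners at about (430.5,275.5), (467.7,285.5), (457.7,320.5) and (420.9,311.4), and the cap near (458,292). The blue code measures (0.429,-0.107), and the pad triangulates at z=0.285, which agrees with 0.287. Next I'll lift clear and look from above the cradle with the wrist camera.

```bash
cat > m3.py <<'E'
from rig import cams,planner,ctrl
from h import *
c=cams.camera("top"); E=ext(c); s=cams.camera("scene"); Es=ext(s)
q=[plane(c,E,p,.006) for p in [(430.5,275.5),(467.7,285.5),(457.7,320.5),(420.9,311.4)]]
print(np.round(q,4).tolist(),np.mean(q,0).round(4)); cen=np.mean(q,0)
for i in range(4):
    d=q[(i+1)%4]-q[i]; print(np.linalg.norm(d).round(4),np.degrees(np.arctan2(d[1],d[0])).round(1))
print("cap",[np.round(a,4) for a in tri([ray(c,E,(458,292)),ray(s,Es,(233.5,156.5))])])
ctrl.move_linear([0.268,0.592,0.45],max_speed=0.2)
for dy in range(0,360,30):
    a=np.radians(dy); j=planner.ik([cen[0],cen[1],.33],down(a)); print(dy,None if j is None else np.round(j,2))
E
python3 m3.py
```

```text
[[0.4879, -0.3447, 0.006], [0.4633, -0.433, 0.006], [0.3799, -0.4045, 0.006], [0.4017, -0.318, 0.006]] [ 0.4332 -0.375   0.006 ]
0.0917 -105.6
0.0881 161.1
0.0892 75.8
0.0902 -17.2
cap [array([ 0.4332, -0.3702,  0.155 ]), array([0.0006, 0.0006])]
0 [-0.13  0.5   1.1   1.68 -0.47  1.25  1.07]
30 [ 0.22  0.35  0.54  1.66 -0.19  1.18  1.33]
60 [-0.11  0.48  1.06  1.68 -0.44  1.24  2.09]
90 [ 0.92  0.34 -0.36  1.62  0.13  1.2   2.09]
120 [ 1.29  0.46 -0.9   1.6   0.37  1.26  2.42]
150 [-0.13  0.5   1.1   1.68 -0.47  1.25 -2.59]
180 [-0.13  0.5   1.1   1.68 -0.47  1.25 -2.07]
210 [-0.13  0.5   1.1   1.68 -0.47  1.25 -1.55]
240 [-0.13  0.5   1.1   1.68 -0.47  1.25 -1.02]
270 [-0.13  0.5   1.1   1.68 -0.47  1.25 -0.5 ]
300 [-0.13  0.5   1.1   1.68 -0.47  1.25  0.02]
330 [-0.13  0.5   1.1   1.68 -0.47  1.25  0.55]
```

```bash
cat > m4.py <<'E'
from rig import cams,planner,ctrl
from h import *
o=ctrl.get_obs(); j=np.array(o["joint_positions"]); print(j.round(3), Rot.from_quat(o["tool_rot"]).as_matrix().round(2).tolist())
j[0]=0.71; ctrl.set_joints(j)
for dy in (-106,-16,74,164):
    j=planner.ik([.433,-.373,.33],down(np.radians(dy))); print(dy,None if j is None else np.round(j,2))
print(ctrl.get_obs()["time_s"],ctrl.get_obs()["ee_pos"])
E
python3 m4.py
```

```text
[-1.222  0.415  0.01   1.23  -0.004  1.498 -0.066] [[0.91, -0.0, 0.41], [-0.41, -0.0, 0.91], [0.0, -1.0, -0.0]]
-106 [ 0.51  0.32  0.15  1.65 -0.05  1.18 -1.17]
-16 [ 0.72  0.32 -0.11  1.64  0.04  1.18  0.32]
74 [ 0.92  0.34 -0.37  1.63  0.13  1.2   1.81]
164 [ 0.3   0.33  0.42  1.66 -0.14  1.18 -2.66]
5.3667 [ 0.45964812 -0.45867753  0.44869829]
```

```bash
cat > m5.py <<'E'
from rig import cams,planner,ctrl
from h import *
import pickle
L=[]
for i,p in enumerate([[.433,-.373,.33],[.40,-.40,.36]]):
    ctrl.set_joints(planner.ik(p,down(np.radians(-16)))); ctrl.wait(.3)
    o=ctrl.get_obs(); c=cams.camera("wrist"); L.append((o,c)); cv2.imwrite(f"pics/w{i+1}.png",c["frame"][:,:,::-1]); print(o["ee_pos"],o["time_s"])
pickle.dump(L,open("L.pkl","wb"))
cv2.imwrite("pics/ww.png",cv2.resize(np.hstack([l[1]["frame"][60:330,180:460,::-1] for l in L]),None,fx=1.4,fy=1.4))
E
python3 m5.py
```

```text
[ 0.43348785 -0.37393062  0.33075241] 6.3167
[ 0.40050915 -0.39916032  0.35939237] 6.9917
```

View pics/ww.png

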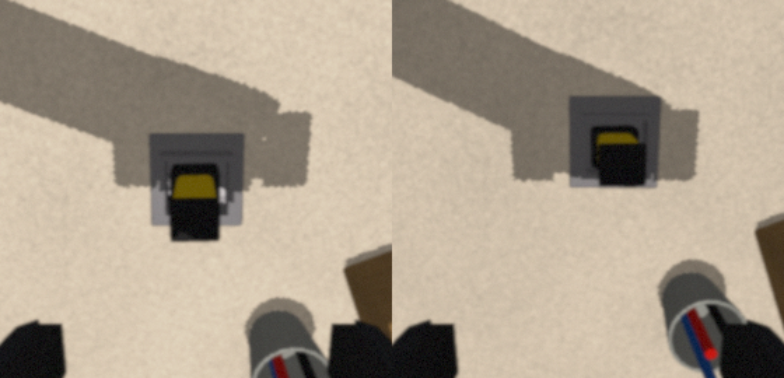

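In the wrist views, the cap is wider along image x (35 px, about 32 mm), so scanner x lies along the -16° jaw axis. The cap is at about (319,217) in view 1 and (344,178) in view 2. Now I'll measure the cap and foot with masks.

```bash
cat > m6.py <<'E'
from h import *
import pickle
L=pickle.load(open("L.pkl","rb"))
from rig import cams
R=[];F=[]
for (o,c),g,fr in zip(L,[(319,217),(344,178)],[None,None]):
    E=ext(c,o); H=hsv(c["frame"]); h,s,v=[H[...,i].astype(int) for i in range(3)]
    print("vals",[v[int(g[1])+k,int(g[0])] for k in range(-20,24,4)])
    yel=blobs((h>15)&(h<35)&(s>150)&(abs(np.arange(480)[:,None]-g[1])<50)&(abs(np.arange(640)[None]-g[0])<40),20)
    for y in yel: print("yellow",y[:3])
    sub=(v<28)&(abs(np.arange(480)[:,None]-g[1])<50)&(abs(np.arange(640)[None]-g[0])<40)
    for b in blobs(sub,100):
        print("dark",b[:3],rect(b[3]))
        rows=np.where(b[3].any(1))[0]
        last=rows[-1]; 
        band=b[3][last-8:last-2]; cols=[ (np.where(r)[0][0],np.where(r)[0][-1]) for r in band]; print(np.mean(cols,0),last)
        m=np.mean(cols,0); pt=((m[0]+m[1])/2,last+.5); R.append(ray(c,E,pt))
        print("edge pt z=.155",plane(c,E,pt,.155).round(4), [plane(c,E,(x,last+.5),.155).round(4) for x in m])
    # foot: grey-blue vs. beige : low saturation
    yy,xx=np.mgrid[:480,:640]
    ft=(s<45)&(abs(yy-g[1])<60)&(abs(xx-g[0])<60)|(v<60)&(abs(yy-g[1])<60)&(abs(xx-g[0])<60)
    for b in blobs(ft,800):
        r=rect(b[3]); print("foot",b[0],b[2],r)
if len(R)==2: print("tri edge",tri(R))
E
python3 m6.py
```

```text
vals [np.int64(106), np.int64(64), np.int64(17), np.int64(13), np.int64(10), np.int64(16), np.int64(22), np.int64(21), np.int64(15), np.int64(197), np.int64(218)]
yellow (np.int32(540), [318.5, 193.2], [303, 184, 32, 20])
dark (np.int32(228), [319.2, 181.7], [302, 177, 34, 16]) ((318.6390380859375, 184.0512237548828), (33.20254135131836, 14.867741584777832), 1.7899105548858643)
[302.83333333 335.        ] 192
edge pt z=.155 [ 0.4382 -0.3522  0.155 ] [array([ 0.4239, -0.3481,  0.155 ]), array([ 0.4524, -0.3564,  0.155 ])]
dark (np.int32(847), [319.0, 215.1], [301, 201, 36, 29]) ((318.21923828125, 215.26422119140625), (35.28683090209961, 27.472238540649414), 1.7357044219970703)
[303.83333333 334.        ] 229
edge pt z=.155 [ 0.4283 -0.3864  0.155 ] [array([ 0.4144, -0.3825,  0.155 ]), array([ 0.4421, -0.3904,  0.155 ])]
foot 7278 [260, 158, 119, 119] ((318.9999694824219, 216.99996948242188), (117.99998474121094, 117.99998474121094), -0.0)
vals [np.int64(99), np.int64(65), np.int64(14), np.int64(17), np.int64(9), np.int64(21), np.int64(12), np.int64(19), np.int64(15), np.int64(163), np.int64(213)]
yellow (np.int32(266), [339.7, 158.8], [325, 154, 31, 13])
dark (np.int32(1104), [342.0, 173.7], [323, 150, 38, 42]) ((341.5, 170.5), (41.0, 37.0), 90.0)
[328.66666667 359.33333333] 191
edge pt z=.155 [ 0.4278 -0.388   0.155 ] [array([ 0.413 , -0.3838,  0.155 ]), array([ 0.4426, -0.3922,  0.155 ])]
foot 5440 [285, 119, 117, 83] ((343.0, 160.0), (82.0, 116.0), 90.0)
```

The cap's far edge agrees between the two wrist views to 2 mm when cast onto z=0.155. The scanner axis is at (0.432,-0.3735), yaw about -17°, and the cap height triangulated from scene and top is 0.155. I'll grasp now.

```bash
cat > m7.py <<'E'
from rig import cams,planner,ctrl
from h import *
import pickle
q=down(np.radians(-17)); x,y=.432,-.3735
print(planner.ik([.4296,-.107,.174],q))
ctrl.move_ptp([x,y,.24],q); ctrl.move_linear([x,y,.101],q,max_speed=.1); ctrl.wait(.2)
o=ctrl.get_obs(); print(o["ee_pos"],o["wrist_force"],o["joint_positions"].round(2) if hasattr(o["joint_positions"],'round') else o["joint_positions"])
c=cams.camera("wrist"); cv2.imwrite("pics/g1.png",c["frame"][:,:,::-1]); pickle.dump((o,c),open("G.pkl","wb"))
print(planner.ik([.4296,-.107,.174],q)); s=cams.camera("scene"); cv2.imwrite("pics/g1s.png",cv2.resize(s["frame"][80:280,140:380,::-1],None,fx=2.5,fy=2.5))
print(o["time_s"])
E
python3 m7.py
```

```text
[ 0.395324    0.29991132 -0.29324801  2.10838018  0.12570465  0.74934419
 -0.27449026]
[ 0.43221787 -0.37366735  0.10140245] [-0.669793    0.53409592 -0.45233556] [ 0.71  0.59 -0.1   1.84  0.08  0.71  0.27]
[ 0.27649371  0.28946589 -0.15531438  2.11495607  0.06542081  0.74153334
 -0.2174371 ]
9.3583
```

View pics/g1.png

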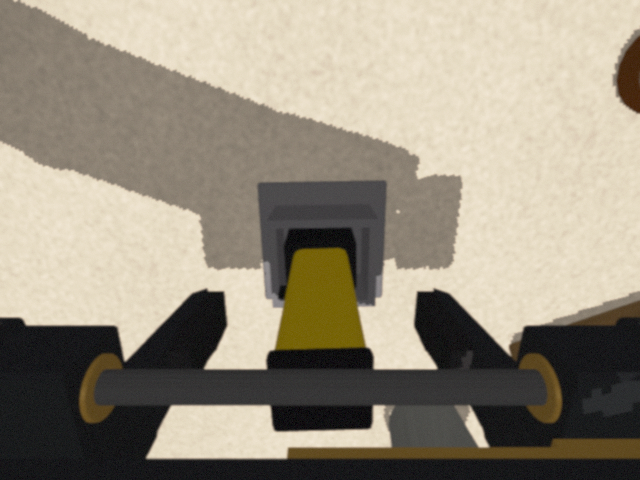

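View pics/g1s.png

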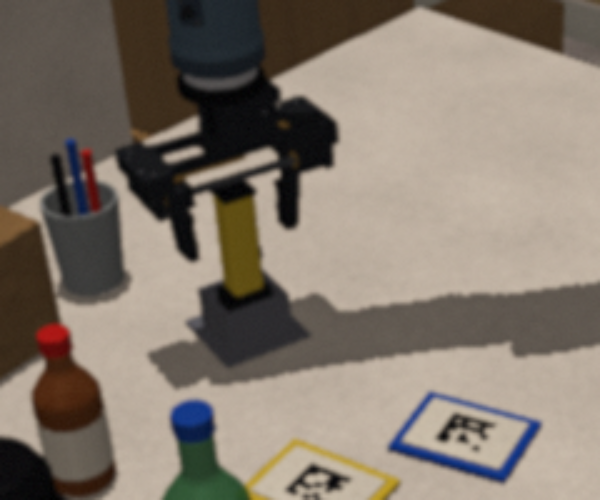

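The cap is centred at column 320 between the fingers, and its edges are parallel to the jaws. I'll grip and lift.

```bash
cat > m8.py <<'E'
from rig import cams,planner,ctrl
from h import *
q=down(np.radians(-17)); x,y=.432,-.3735
ctrl.gripper_to(0.0); ctrl.wait(.2)
o=ctrl.get_obs(); print("grip",o["gripper_width"]*88,o["wrist_force"])
ctrl.move_linear([x,y,.20],q,max_speed=.08); ctrl.wait(.2)
o=ctrl.get_obs(); print(o["gripper_width"]*88,o["wrist_force"],o["time_s"],o["ee_pos"])
for n,(x0,y0) in {"scene":(140,80),"top":(350,190)}.items():
    s=cams.camera(n); cv2.imwrite(f"pics/l_{n}.png",cv2.resize(s["frame"][y0:y0+200,x0:x0+240,::-1],None,fx=2.5,fy=2.5))
c=cams.camera("wrist"); cv2.imwrite("pics/l_w.png",c["frame"][:,:,::-1])
E
python3 m8.py
```

```text
grip 31.65555151095867 [ 0.94143242  0.17233409 -0.60293686]
31.83642813413043 [ 0.07292335 -0.20234748 -1.38027492] 12.1333 [ 0.43183068 -0.37339396  0.19964426]
```

View pics/l_scene.png

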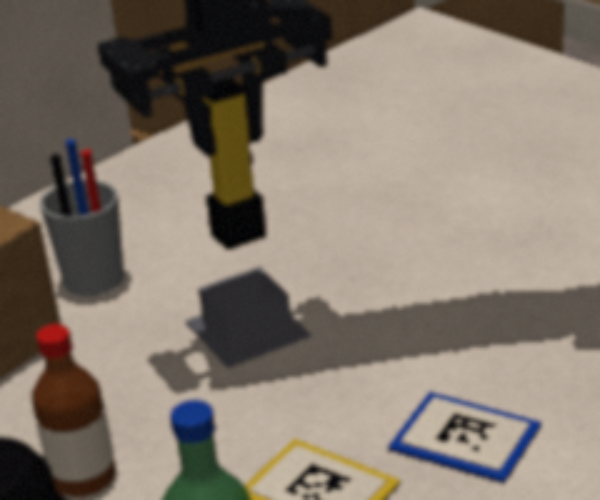

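View pics/l_w.png

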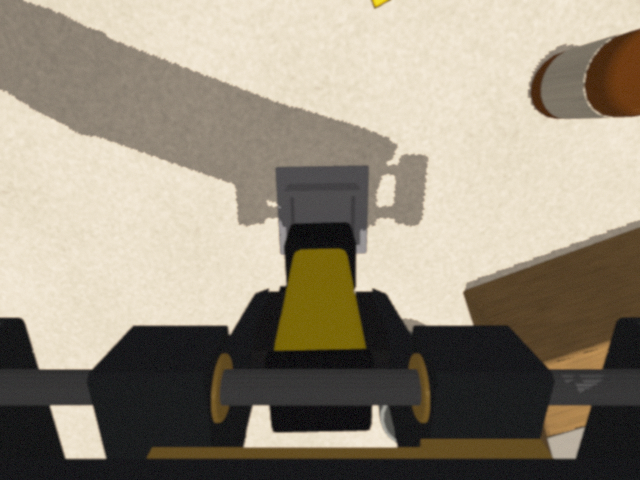

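The scanner hangs straight. The cap occupies rows 352–430 in the wrist view, the same as before the lift, and the weight is about 1 N. I'll move toward the card and recheck the code with the wrist camera on the way.

```bash
cat > m9.py <<'E'
from rig import cams,planner,ctrl
from h import *
import pickle
q=down(np.radians(-17))
ctrl.move_linear([.4302,-.20,.20],q,max_speed=.15); ctrl.wait(.2)
o=ctrl.get_obs(); c=cams.camera("wrist"); cv2.imwrite("pics/k_w.png",c["frame"][:,:,::-1]); pickle.dump((o,c),open("K.pkl","wb"))
E=ext(c,o); H=hsv(c["frame"]); h,s,v=[H[...,i].astype(int) for i in range(3)]
for b in blobs((h>105)&(h<125)&(s>90)&(v>60),100):
    r=rect(b[3]); print(b[:3],r); p=[plane(c,E,u,.008) for u in cv2.boxPoints(r)]; print(np.round(p,4).tolist(),np.mean(p,0))
print(proj(c,E,[.4296,-.107,.008]),o["time_s"])
E
python3 m9.py
```

```text
(np.int32(3326), [288.1, 110.9], [217, 34, 141, 157]) ((289.1153869628906, 112.92306518554688), (128.1357421875, 95.68578338623047), 56.3099365234375)
[[0.3729, -0.0636, 0.008], [0.4534, -0.045, 0.008], [0.4889, -0.1469, 0.008], [0.4024, -0.1722, 0.008]] [ 0.42939244 -0.10693832  0.008     ]
[290.04909482 115.8774925 ] 13.7917
```

View pics/k_w.png

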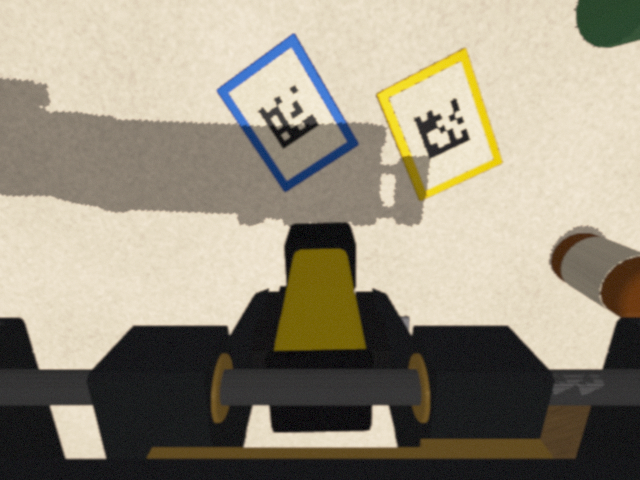

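The blue code is at about (288,116) in this wrist view. My predicted point projects to (290,116), so the three measurements agree within about 2 mm. I'll scan now.

```bash
cat > m10.py <<'E'
from rig import cams,planner,ctrl
from h import *
q=down(np.radians(-17))
ctrl.move_linear([.4301,-.105,.20],q,max_speed=.1)
ctrl.move_linear([.4301,-.105,.174],q,max_speed=.05); ctrl.wait(.6)
o=ctrl.get_obs(); print(o["ee_pos"],Rot.from_quat(o["tool_rot"]).as_matrix()[:,1].round(4),o["time_s"])
s=cams.camera("scene"); cv2.imwrite("pics/s_s.png",cv2.resize(s["frame"][130:330,200:440,::-1],None,fx=2.5,fy=2.5))
c=cams.camera("wrist"); cv2.imwrite("pics/s_w.png",c["frame"][:,:,::-1])
ctrl.wait(2.6); o=ctrl.get_obs(); print(o["ee_pos"],o["time_s"],o["gripper_width"]*88)
E
python3 m10.py
```

```text
[ 0.43012758 -0.10501421  0.17403489] [ 1.e-04 -0.e+00 -1.e+00] 16.2083
[ 0.43008946 -0.10500931  0.17399816] 18.9083 31.653209321561594
```

View pics/s_s.png

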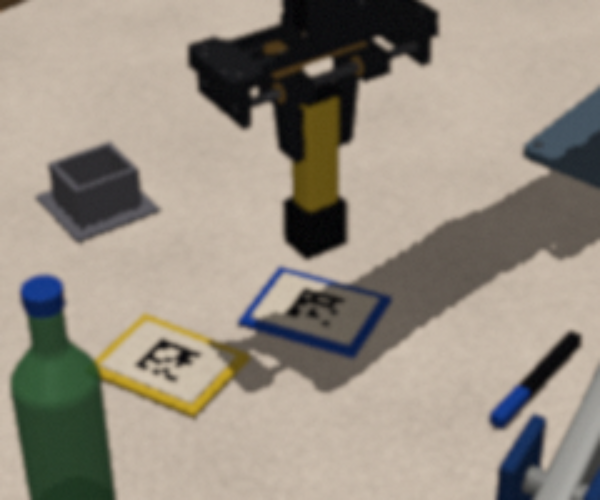

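View pics/s_w.png

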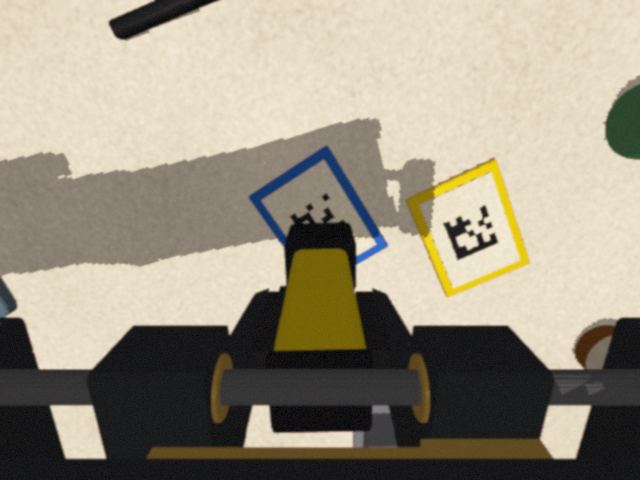

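The scanner stands over the blue card with its axis vertical, and head corners at scene (322,233). I'll check the window height from that corner, and measure the now-empty cradle.

```bash
cat > m11.py <<'E'
from rig import cams
from h import *
s=cams.camera("scene"); E=ext(s); a=np.radians(-17); X=np.array([np.cos(a),np.sin(a),0]); Y=np.array([-X[1],X[0],0])
for z in (.068,.078,.088):
  print(z,[proj(s,E,np.array([.4295,-.107,z])+sx*.022*X+sy*.018*Y).round(1).tolist() for sx,sy in ((1,1),(1,-1),(-1,1))])
c=cams.camera("top")
cv2.imwrite("pics/cr.png",np.hstack([cv2.resize(c["frame"][265:330,410:475,::-1],None,fx=6,fy=6,interpolation=2),cv2.resize(s["frame"][180:245,205:270,::-1],None,fx=6,fy=6,interpolation=2)]))
cv2.imwrite("pics/cr2.png",cv2.resize(s["frame"][200:250,300:350,::-1],None,fx=10,fy=10,interpolation=2))
E
python3 m11.py
```

```text
0.068 [[321.7, 239.2], [312.4, 230.5], [339.3, 232.0]]
0.078 [[321.7, 235.4], [312.3, 226.7], [339.3, 228.2]]
0.088 [[321.6, 231.5], [312.2, 222.9], [339.3, 224.3]]
```

View pics/cr.png

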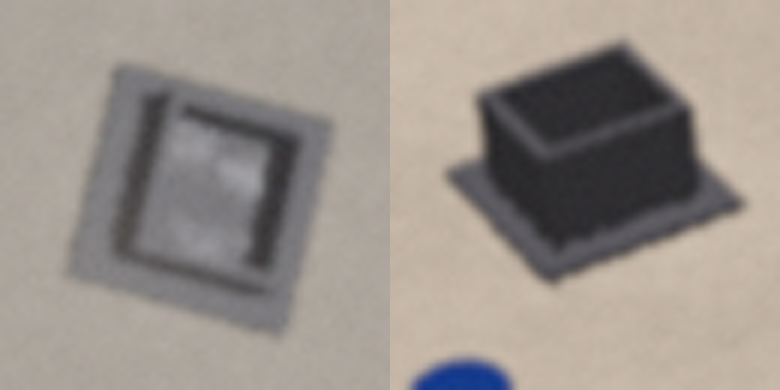

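View pics/cr2.png

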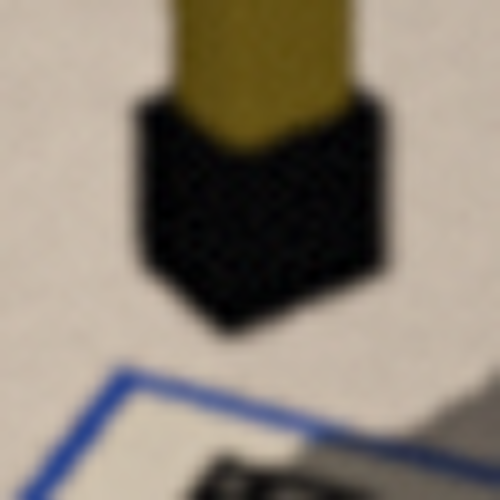

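The head's lower corner is at (322.9,233.3). The prediction for a 70 mm standoff is (321.7,235.4), so the window was about 70–75 mm above the code, within calibration. Next I'll compute the cradle centre from the rim and foot corners, and compare it with the pick-up position.

```bash
cat > m12.py <<'E'
from rig import cams
from h import *
s=cams.camera("scene"); c=cams.camera("top")
def an(c,pts,z):
    E=ext(c); q=np.array([plane(c,E,p,z) for p in pts]); print(q.mean(0).round(4))
    for i in range(4):
        d=q[(i+1)%4]-q[i]; print("  ",np.linalg.norm(d).round(4),np.degrees(np.arctan2(d[1],d[0])).round(1))
an(s,[((x-390)/6+205,y/6+180) for x,y in [(483,96),(547,157),(693,106),(625,39)]],.046)
an(c,[(x/6+410,y/6+265) for x,y in [(117,64),(334,118),(286,337),(68,276)]],.005)
an(s,[((x-390)/6+205,y/6+180) for x,y in [(447,175),(551,283),(745,206),(640,100)]],.005)
an(c,[(x/6+410,y/6+265) for x,y in [(170,103),(300,135),(268,272),(135,250)]],.046)
E
python3 m12.py
```

```text
[ 0.4323 -0.373   0.046 ]
   0.0523 75.2
   0.0631 162.5
   0.0582 -107.2
   0.0656 -12.3
[ 0.4335 -0.3737  0.005 ]
   0.0888 -104.5
   0.0903 164.7
   0.0888 74.1
   0.088 -15.3
[ 0.435  -0.3709  0.005 ]
   0.0891 74.4
   0.0867 164.9
   0.0907 -107.3
   0.0895 -14.1
[ 0.4331 -0.3708  0.046 ]
   0.0515 -104.3
   0.0551 164.0
   0.0516 80.3
   0.0593 -15.9
```

The cradle centre is (0.433,-0.373) and yaw about -15.5°, within 2 mm of the pick position. I'll return the scanner.

```bash
cat > m13.py <<'E'
from rig import cams,planner,ctrl
from h import *
q=down(np.radians(-17)); q2=down(np.radians(-16)); x,y=.4328,-.3722
ctrl.move_linear([.4301,-.105,.205],q,max_speed=.1)
ctrl.move_linear([x,y,.205],q2,max_speed=.15)
ctrl.move_linear([x,y,.16],q2,max_speed=.08); ctrl.wait(.2)
c=cams.camera("wrist"); cv2.imwrite("pics/p_w.png",c["frame"][:,:,::-1])
r=ctrl.move_linear([x,y,.102],q2,max_speed=.05,force_limit=6); ctrl.wait(.2)
o=ctrl.get_obs(); print(r,o["ee_pos"],o["wrist_force"],o["time_s"])
E
python3 m13.py
```

```text
False [ 0.43291182 -0.37230527  0.10223039] [-0.40465297  0.51877074  0.25248417] 23.9667
```

View pics/p_w.png

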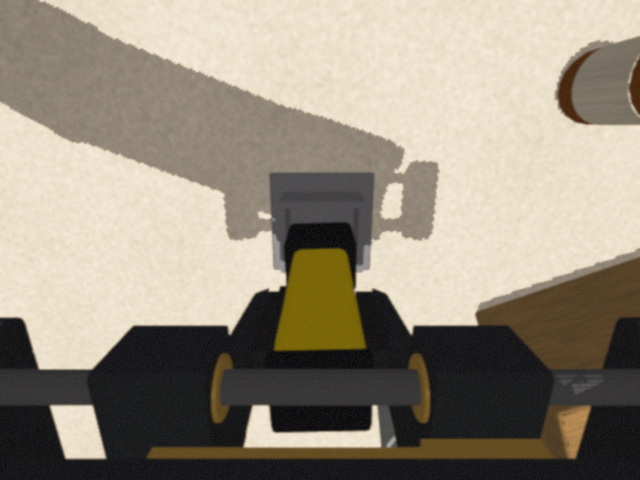

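The scanner went down freely into the pocket, with no contact force at 0.102. I'll seat it the last millimetre, release, rise and check.

```bash
cat > m14.py <<'E'
from rig import cams,planner,ctrl
from h import *
q2=down(np.radians(-16)); x,y=.4328,-.3722
r=ctrl.move_linear([x,y,.1005],q2,max_speed=.02,force_limit=4)
o=ctrl.get_obs(); print(r,o["ee_pos"],o["wrist_force"])
ctrl.gripper_to(1.0); ctrl.wait(.2)
ctrl.move_linear([x,y,.24],q2,max_speed=.12)
ctrl.move_linear([x,y,.44],q2,max_speed=.25)
o=ctrl.get_obs();c=cams.camera("wrist"); cv2.imwrite("pics/r_w.png",c["frame"][:,:,::-1])
s=cams.camera("scene"); cv2.imwrite("pics/r_s.png",cv2.resize(s["frame"][130:270,180:380,::-1],None,fx=3,fy=3))
t=cams.camera("top"); E=ext(t)
q=[plane(t,E,((a/2.5+120),(b/2.5+140)),.02) for a,b in [(203,115),(237,328),(117,350)]]; print(np.round(q,4).tolist())
for i in range(2):
    d=q[i+1]-q[i]; print(np.linalg.norm(d),np.degrees(np.arctan2(d[1],d[0])))
print("centre",(q[0]+q[2])/2,o["time_s"],o["joint_positions"])
E
python3 m14.py
```

```text
False [ 0.43312307 -0.37245984  0.10092763] [ 0.05227614 -0.77086827  2.30752673]
[[0.7109, 0.214, 0.02], [0.4986, 0.1746, 0.02], [0.4779, 0.289, 0.02]]
0.21596258166888677 -169.48470753736183
0.11626273055497799 100.28155211853627
centre [0.59439513 0.25149428 0.02      ] 27.6167 [ 0.71070172  0.26207099 -0.1018887   1.4650073   0.02659126  1.41867085
  0.3289944 ]
```

View pics/r_s.png

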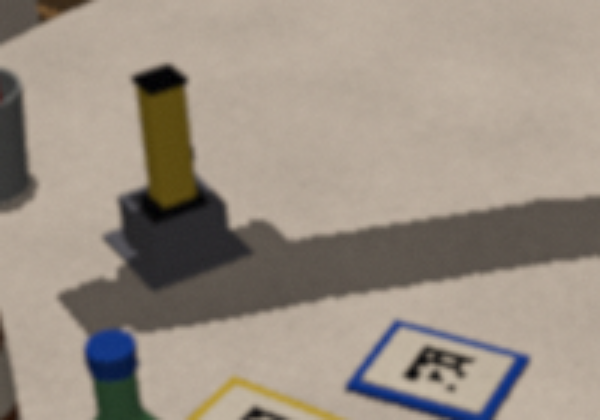

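View pics/r_w.png

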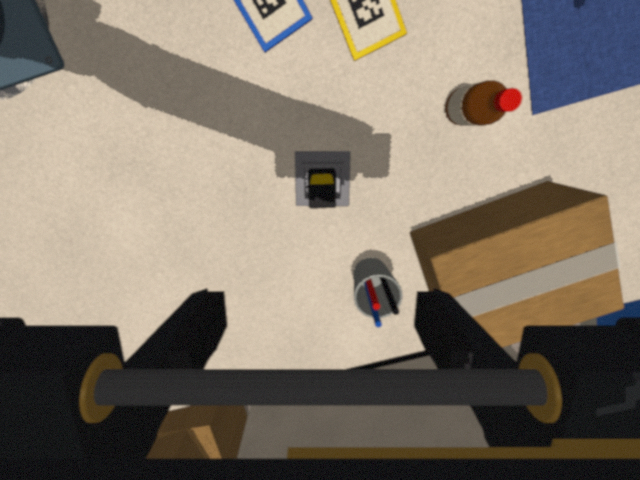

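The scanner stands upright in its cradle and is released; wrist view cap at (322,185), foot aligned. The press base measures 216 × 116 mm, with centre (0.594,0.2515) and yaw 10.3°. That predicts the pad at (0.503,0.235), and the triangulated position is (0.501,0.235). I'll shut the gripper, swing over high, and look.

```bash
cat > m15.py <<'E'
from rig import cams,planner,ctrl
from h import *
ctrl.gripper_to(0.0)
j=np.array(ctrl.get_obs()["joint_positions"]); j[0]=-0.44; j[2]=0; j[4]=0; j[6]=1.3; ctrl.set_joints(j)
a=np.radians(10.3)
for yw in (100.3,-79.7): print(yw,planner.ik([.49,.233,.38],down(np.radians(yw))),planner.ik([.49,.233,.19],down(np.radians(yw))))
q=down(np.radians(100.3))
ctrl.move_ptp([.45,.225,.42],q); ctrl.wait(.2)
o=ctrl.get_obs(); c=cams.camera("wrist"); E=ext(c,o); cv2.imwrite("pics/v_w.png",c["frame"][:,:,::-1])
H=hsv(c["frame"]); h,s,v=[H[...,i].astype(int) for i in range(3)]
for b in blobs(((h<6)|(h>174))&(s>150)&(v>70),200): print(b[:3],plane(c,E,b[1],.287).round(4))
print(o["ee_pos"],o["time_s"],o["gripper_width"])
E
python3 m15.py
```

```text
100.3 [-0.49750366  0.23016932 -0.03561823  1.63970183  0.00850141  1.27187257
  1.21587827] [-0.49517591  0.41604678 -0.04010511  1.86724857  0.02140727  0.85870794
  1.20471314]
-79.7 [-0.8294002   0.23126236  0.36949071  1.65865765 -0.08683392  1.26785859
 -1.83396915] [-0.84691211  0.43774542  0.41169611  1.88809943 -0.22554483  0.8610088
 -1.71291213]
(np.int32(2215), [322.7, 273.0], [290, 250, 66, 45]) [0.4901 0.234  0.287 ]
(np.int32(205), [472.5, 290.0], [466, 274, 20, 27]) [0.4828 0.3665 0.287 ]
[0.45125344 0.22422292 0.42012494] 31.8083 0.00474290489415869
```

View pics/v_w.png

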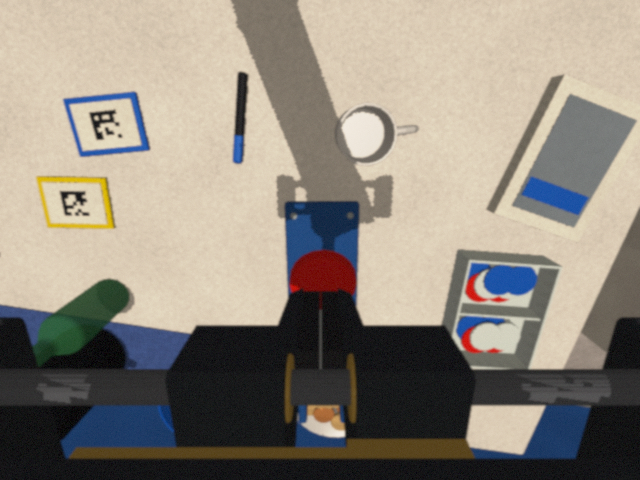

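The red pad spans columns 290–356 with its near edge at row 250, centred on the gripper's plane. I'll descend to find contact with it.

```bash
cat > m16.py <<'E'
from rig import cams,planner,ctrl
from h import *
q=down(np.radians(100.3))
ctrl.move_linear([.502,.235,.38],q,max_speed=.15)
ctrl.move_linear([.502,.235,.31],q,max_speed=.1); ctrl.wait(.2); f0=np.array(ctrl.get_obs()["wrist_force"])
r=ctrl.move_linear([.502,.235,.277],q,max_speed=.03,force_limit=2.5)
o=ctrl.get_obs(); print(r,o["ee_pos"],f0,o["wrist_force"],o["time_s"])
c=cams.camera("scene"); cv2.imwrite("pics/t_s.png",cv2.resize(c["frame"][150:380,350:560,::-1],None,fx=2.5,fy=2.5))
E
python3 m16.py
```

```text
True [0.50170942 0.2349659  0.28925212] [ 0.14160426 -0.18847197  1.17619159] [0.03035806 0.2843441  4.48517118] 34.2083
```

View pics/t_s.png

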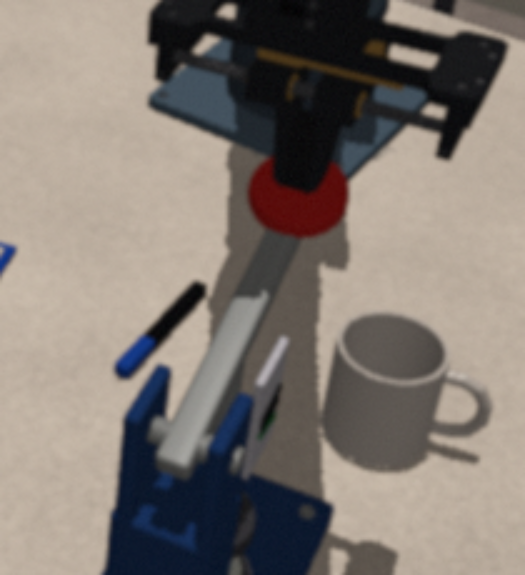

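Contact came at z=0.2893, which matches the pad top plus the tilted tip edge. The tip sits at the middle of the pad, at about (300,190) in the crop. I'll press along the arc, reading force at each step.

```bash
cat > m17.py <<'E'
from rig import cams,planner,ctrl
from h import *
q=down(np.radians(100.3)); a0=.27; d=np.array([np.cos(np.radians(10.3)),np.sin(np.radians(10.3))])
def tip(th):
    a=a0-th; px=.075-.18*np.cos(a)+.02*np.sin(a); z=.22+.18*np.sin(a)+.02*np.cos(a)
    xy=np.array([.502,.235])+d*(px+.0931); return [*xy,z+.0085*abs(np.tan(a))]
for th in (.09,.18,.27,.36,.42,.48,.51,.54):
    ctrl.move_linear(tip(th),q,max_speed=.05)
    o=ctrl.get_obs(); print(th,np.round(tip(th),4),o["ee_pos"].round(4),o["wrist_force"].round(1),round(o["time_s"],2))
ctrl.wait(.3); o=ctrl.get_obs(); print(o["ee_pos"].round(4),o["wrist_force"].round(1),round(o["time_s"],2))
c=cams.camera("scene"); cv2.imwrite("pics/e_s.png",cv2.resize(c["frame"][150:380,350:560,::-1],None,fx=2.5,fy=2.5))
cv2.imwrite("pics/e_sf.png",c["frame"][:,:,::-1])
c=cams.camera("top"); cv2.imwrite("pics/e_t.png",c["frame"][:,:,::-1])
E
python3 m17.py
```

```text
0.09 [0.4967 0.234  0.2734] [0.4967 0.234  0.2739] [-2.3 -0.7  6.5] 34.74
0.18 [0.4928 0.2333 0.2569] [0.4931 0.2334 0.2574] [-1.5 -0.6  7.4] 35.23
0.27 [0.4903 0.2329 0.24  ] [0.4906 0.2329 0.2407] [-2.1 -1.   8.7] 35.73
0.36 [0.4892 0.2327 0.2245] [0.4895 0.2328 0.2253] [-2.2 -1.4  9.6] 36.18
0.42 [0.4893 0.2327 0.2142] [0.4895 0.2328 0.2153] [-3.8 -1.8 13.9] 36.54
0.48 [0.4901 0.2328 0.2038] [0.4901 0.2329 0.2044] [-3.2 -0.7  8.6] 36.9
0.51 [0.4907 0.2329 0.1987] [0.4907 0.233  0.1993] [-2.9 -1.4  9.3] 37.15
0.54 [0.4915 0.2331 0.1936] [0.4913 0.2331 0.1944] [-4.9 -2.2 10.9] 37.4
[0.4913 0.2331 0.1946] [-2.9 -2.8 11.1] 37.7
```

View pics/e_s.png

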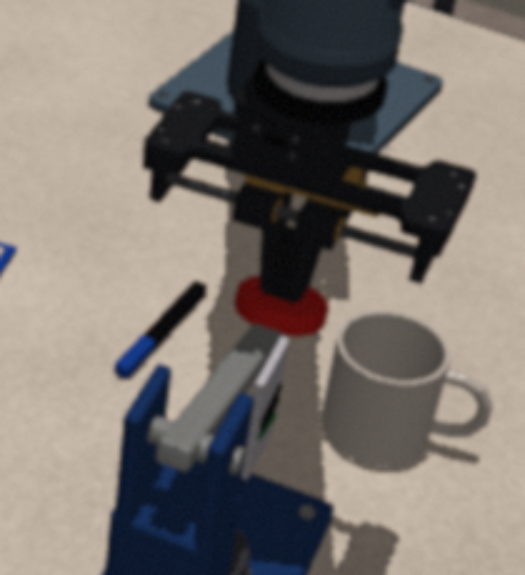

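View pics/e_t.png

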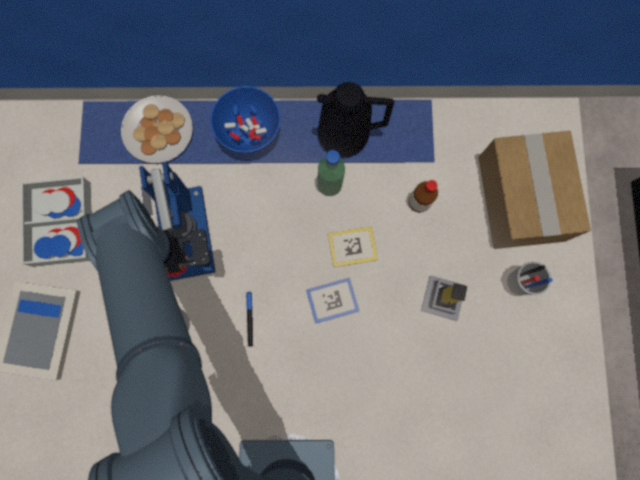

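View pics/e_sf.png

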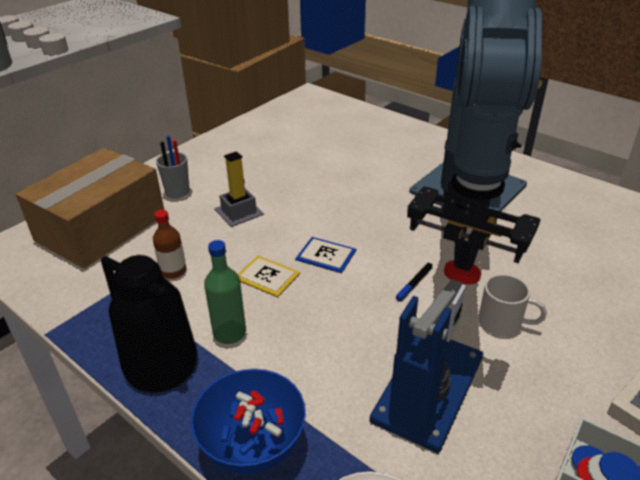

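The lever is down: pad at scene (462,271), tip z 0.1946 (about 0.53 rad), and a steady 11 N. Before that, a 14 N hump was followed by a drop to 8.6 N. The mug, bottles and marker sit at the same pixels as at the start, so I'll hand in while holding.

Run:
```python
from rig import ctrl
ctrl.wait(.3); o=ctrl.get_obs(); print(o["ee_pos"],o["wrist_force"],o["time_s"]); ctrl.close_job()
```

```text
[0.49133088 0.23311246 0.1945664 ] [-3.62406852 -1.54700909 10.04668258] 38.1
the job is handed in; nothing more can be done
```

I did every step in order and handed the job in at 38.1 s with the lever still held down; no verdict was reported.

- **Scan:** I held the scanner over the blue code for about 3 s with the tool axis vertical. The planned standoff was 70 mm. The picture put it nearer 75 mm, which is about 1 to 2 pixels of error.
- **Return:** I lowered the scanner into its cradle with only about 2 N of contact and let go. Pictures afterwards show it standing upright in the pocket.
- **Press:** I pressed the pad along its arc through a 14 N hump, after which the force fell to 8.6 N. I was holding at a tip height of 0.1946 m, which I work out as a lever angle of about 0.53 rad, inside the 0.49 to 0.575 range for the third click. The holding force was 10–11 N, a little below the stated 12 N. I inferred the angle from tip height and force, because the green mark could not be read in the camera view.
- **Other objects:** The mug, both bottles and the marker looked unmoved in the final pictures, except that the arm hid the mug in the top view.

No check failed. Repeated measurements mostly agreed within 2 to 3 mm; single cradle and scanner fixes spread by up to about 5 mm.

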